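# Shut and bolt the tooth's specimen drawer

### The arm

A 7-joint arm with a two-finger parallel gripper is mounted at the origin on the work surface. World frame = base frame: x ahead of the robot, y to its left, z up, the work surface at z = 0. Lengths are in m, angles in rad, forces in N, time in s.
With the tool pointing down it reaches from about 0.4 to 0.85 m from the base axis. Payload 10.4 kg.
Tool frame: the origin (TCP) lies between the finger pads, 19 mm behind the fingertips; this is the grasp point; z points along the fingers, y is the line along which they close (so a half turn about z gives the same grasp; the last joint's range is limited). The gripper opens to 87 mm and grips with 3 to 60 N. Pads are 19 mm wide; open, the fingers measure 117 mm over their backs; the gripper's body (75 mm by 190 mm) begins 51 mm behind the grasp point.
Start: joints at [1.16, 0.332, -0.065, 1.46, 0.022, 1.35, -0.088], TCP at [0.236, -0.579, 0.241] pointing down, gripper open.
Joint ranges: [-2.6, 2.6], [-0.5, 2.12], [-1.47, 1.34], [0.16, 2.42], [-1.27, 4.41], [0.06, 2.06], [-2.6, 2.6]. Speed limits (rad/s): [2.22, 2.22, 2.79, 2.79, 3.14, 3.14, 3.14].

### API

Orientations are given as a rotation vector (axis times angle).
In Python, from rig import manip gives the robot as it stands.
- The arm moves only by the shell command python3 -m handwheel 'ROWS' [FORCE]. ROWS is JSON, a list of rows, each an object with "travel": the shift along the tool's x, y, z in cm, a list of three; "twist": the turn about the tool's z in rad; "hand": the closure, from 0 (fully open) to 1 (shut). In form: [{"travel": [dx, dy, dz], "twist": twist, "hand": hand}, ...]. A call has 1 to 5 rows; each row is the pose to reach, as a shift and turn from the pose commanded when the call began, along the tool's axes at that moment; what a row does not reach only later rows make up. A row lasts 1/10 s, in which the tool goes at most 50 mm and 8.59 degrees, less where a joint would pass 70% of its speed; a pose out of reach is approached as far as the arm can. A call with a gripper value outside its range is refused whole. The fingers move at their own pace and stop on an object; FORCE is the grip in N (left out, the last holds). Time passes only in rows, so rows that repeat a pose let the fingers close. It gives the time, the measured TCP pose, the force, the opening and the grip force at its end, in the units of the state.
- manip.sense(): the state, without advancing time (a new reading comes with each control period).
- manip.capture(name): name is "scene" or "top"; returns the picture (420x560x3 uint8, blue, green, red); there is no depth.
- manip.get_calibration(name): a dict with "vfov" (degrees; the focal length in pixels is half the picture's height over the tangent of half this angle, whatever the lens; pixels are square), "cx", "cy" (the principal point, pixels), "dist_coeffs" ([k1, k2, p1, p2, k3] as OpenCV has them; the pictures are not rectified), "rvec" (rotation vector, rad) and "tvec" (3), from world to camera coordinates, as OpenCV has them. Camera axes: x right, y down, z forward; pixel columns grow to the right and rows downward; lengths in m; the calibration is good to about 2 mm. A picture is of the moment at which its call begins. get_calibration takes no time and is no camera call.
- manip.job_done(): hands the job in; it is judged then, once.
Trained networks look in the newest picture that a camera, given by its name, has taken for a name from the list of things; names that differ only in an ending like _2 or _b are one class to them, and where a whole thing is asked for, a point or a joint stands for the part that bears it (a point fixed in the world has none). Each returns a list of dicts, best first, with "p" (0 to 1); they miss things now and then, are a little off and sometimes report something else, mostly with a low value. They report only what shows in the picture. A call takes as long as a camera call.
- manip.trace(camera, thing): "region" (420x560 bool, what is visible of it).
- manip.tip_of(camera, thing): "position" ([x, y, z] in m, in world coordinates, good to about 4 mm: a listed point, or the origin of a listed thing).
The state is a dict: "time_s": time; "qpos": joint angles; "dq": joint speeds; "joint_torque": joint torques, N m; "ee_pos": TCP position; "ee_rot": TCP orientation; "force": force on the tool from outside, world axes, zero at the start; "wrist_torque": the same for the moment, N m; "gripper_width": opening from 0.0 (shut) to 1.0 (fully open); "grasp_force": force on a finger pad.
Only numpy, scipy, OpenCV 4.12 (cv2) and the standard library are available. Lean on these libraries where they do the work, as an engineer would, in place of code of your own. Each camera call takes 0.05 s, during which the arm holds its last target. There are 200 camera calls.

### The job

The fossil tooth is finished, so put it away: with closed fingertips gently push the open drawer that holds the white tooth fully home, and after that push the red post of the bolt on top of the same unit all the way across, so that the bolt locks the drawer in. Only push: do not pinch the post or the knob, pull or ram anything; leave the other unit (the brown coiled shell) with its drawer open and its bolt as they are, and do not disturb the jar, the brush or the scribe.

Things in the scene. Friction and masses are not known exactly. Their poses are not given: they have to be found in the camera images.
- tooth_unit: Tooth's unit, left or right, fixed: grey case 180 deep (x), 220 wide (y), 82 mm high; one drawer with a white tooth (55 mm) on black foam, red-posted bolt on the roof. Origin: centre of underside. Its x points from the drawer side to the back (drawer shuts towards +x), z up. Case front at local x = -90, shut drawer front at -98 mm; drawer: middle 150 mm of y, pillars beside it.
- tooth_front (a point): Top edge middle of the tooth drawer's outer face (local y 0, z 72 mm, x -98 mm minus the opening). Flat wooden panel 148 wide, z 12 to 72 mm, 20 mm thick; at its centre (z 42) a brass knob 18 mm across stands 19 mm out, flat and free either side. Slides straight along the unit's x with about 2.5 N friction and drag, stays where left, hard stop when shut.
- tooth_drawer (a joint): Opening of the tooth drawer in m: 0 = fully home, 0.12 = fully out; starts 0.075 to 0.105.
- tooth_post (a point): Top centre of the tooth bolt's red post: 16 mm diameter, 29 mm tall on a 5 mm plate, top 116 mm above bench, roof at 82 (local x -72 mm, y -93 mm plus bolt travel). The plate's tongue (20 wide, 8 thick, z 52 to 87) hangs at local x -106: before the -y pillar unlocked, before the drawer front locked. About 1.5 N friction and slight drag, stays where left, hard stops.
- tooth_bolt (a joint): Travel of the tooth unit's bolt in m: 0 = unlocked (towards the unit's -y side), 0.05 = fully across (towards +y, locked); starts 0 to 0.01.
- shell_unit: The shell's unit, built exactly like the tooth's, fixed at the other place; its drawer holds a brown coiled fossil shell (60 mm) on black foam. Origin: centre of underside, axes as the tooth unit's. To be left alone, drawer open.
- shell_front (a point): On the shell drawer: the middle of the top edge of the outer face of its front, built as the tooth drawer's.
- shell_drawer (a joint): Opening of the shell drawer in m: 0 = home; starts 0.07 to 0.11 and stays so.
- shell_post (a point): The top centre of the red post of the shell unit's bolt, built as the tooth unit's, unlocked.
- jar: Closed amber jar with black cap, 52 mm in diameter, 85 mm high, loose, standing on the bench in front of and between the units. Origin: centre of its underside.
- brush: Loose brush lying on the bench to the left of the units, 170 mm long along its x, under 30 mm high. Origin: centre of its underside.
- scribe: Loose aluminium air scribe (pen-like tool) lying on the bench to the right of the units, 145 mm long along its x, 14 mm thick. Origin: on the bench under its middle.

How it is judged:
By the outcome, as a careful person would: the job done as asked, in the order asked, and still so for the second after the job is handed in, with the robot touching nothing.
It also fails if it takes over 51 s, if anything falls off the work surface, if the arm or the gripper's body presses on something with over 40 N, if the wrist force passes 120 N, or if a joint passes its speed limit or range.

## Working session

There is one attempt and no reset: what is moved stays moved. The work goes in short steps, Python scripts to look and compute and a shell command to move; the robot and the scene stay as the last step left them, time stands still between calls to the robot, and variables do not carry over. Pictures are saved under pics/ and viewed, at most 10 in all, crops included, and the job is handed in when it is done.

```bash
mkdir -p pics
python3 - <<'E'
from rig import manip
import cv2,numpy as np
for c in ("scene","top"):
    cv2.imwrite(f"pics/{c}0.png",manip.capture(c))
    for n in ("tooth_unit","tooth_front","tooth_post","shell_unit","shell_front","shell_post","jar","brush","scribe"):
        print(c,n,[(np.round(d["position"],3).tolist(),round(d["p"],2)) for d in manip.tip_of(c,n)[:2]])
s=manip.sense();print(s["time_s"],s["ee_pos"],s["ee_rot"],s["gripper_width"])
from scipy.spatial.transform import Rotation as R
print(R.from_rotvec(s["ee_rot"]).as_matrix().round(3))
E
```

```text
scene tooth_unit [([0.66, -0.182, 0.001], 0.84), ([0.522, -0.396, -0.003], 0.26)]
scene tooth_front []
scene tooth_post [([0.59, -0.274, 0.117], 0.83)]
scene shell_unit [([0.625, 0.187, 0.002], 0.83), ([0.416, 0.025, 0.001], 0.54)]
scene shell_front [([0.449, 0.22, 0.071], 0.88)]
scene shell_post [([0.538, 0.116, 0.114], 0.63), ([0.45, 0.219, 0.07], 0.62)]
scene jar [([0.42, 0.024, -0.002], 0.81)]
scene brush [([0.555, 0.408, 0.003], 0.61)]
scene scribe [([0.519, -0.394, 0.001], 0.81), ([0.418, 0.023, -0.001], 0.29)]
top tooth_unit [([0.664, -0.184, -0.001], 0.6), ([0.551, 0.41, -0.001], 0.38)]
top tooth_front [([0.466, -0.184, 0.072], 0.69)]
top tooth_post [([0.586, -0.269, 0.117], 0.77)]
top shell_unit [([0.629, 0.185, -0.004], 0.9)]
top shell_front [([0.45, 0.221, 0.067], 0.74)]
top shell_post [([0.542, 0.116, 0.12], 0.59)]
top jar [([0.417, 0.031, 0.001], 0.84)]
top brush [([0.551, 0.408, -0.001], 0.87)]
top scribe [([0.522, -0.395, -0.004], 0.63)]
1.0 [ 0.2363666  -0.57861465  0.2412864 ] [3.08260556e+00 6.05306117e-01 1.04702437e-04] 1.0027909860944861
[[ 0.926  0.378  0.   ]
 [ 0.378 -0.926 -0.   ]
 [ 0.     0.    -1.   ]]
```

View pics/top0.png

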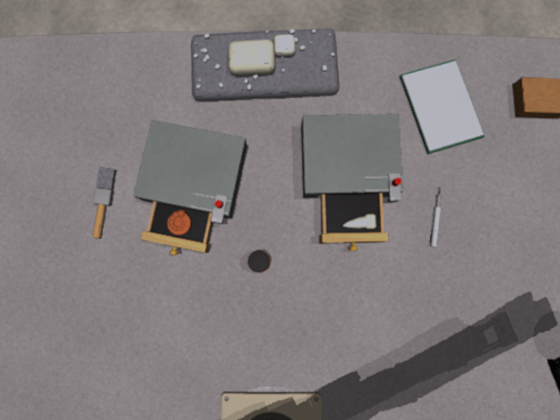

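View pics/scene0.png

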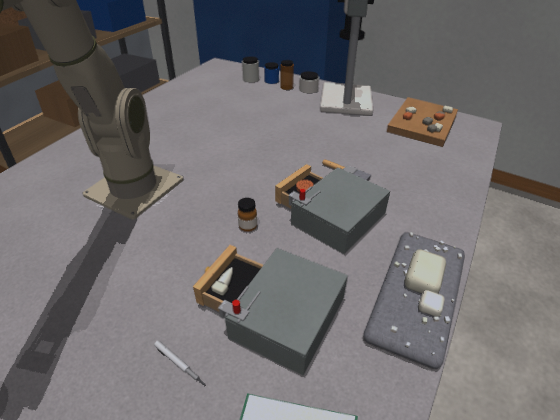

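The tooth unit is the right one, square to the world axes: tooth drawer panel about (322–387, 238), red post at (397, 182) and jar at (259, 261) in the top view. I'll close the hand, align it and go in front of the panel.

```bash
python3 -m handwheel '[{"travel":[4,-3,0],"twist":0.13,"hand":1},{"travel":[7,-6,0],"twist":0.26,"hand":1},{"travel":[10,-9,0],"twist":0.388,"hand":1},{"travel":[13,-12,0],"twist":0.388,"hand":1},{"travel":[16,-15,0],"twist":0.388,"hand":1}]' 10; python3 -m handwheel '[{"travel":[0,0,0],"twist":0,"hand":1}]'
```

```text
time_s: 1.5
ee_pos: [0.3282, -0.3776, 0.2414]
ee_rot: [3.141, -0.001, 0.0]
force: [1.3, 0.0, 0.4]
gripper_width: 0.634
grasp_force: 0.0
time_s: 1.6
ee_pos: [0.331, -0.3742, 0.2418]
ee_rot: [-3.141, -0.012, -0.002]
force: [-0.3, -1.2, -0.1]
gripper_width: 0.539
grasp_force: 0.0
```

```bash
python3 -m handwheel '[{"travel":[2.5,-4,0],"twist":0,"hand":1},{"travel":[5,-8,0],"twist":0,"hand":1},{"travel":[7,-12.5,0],"twist":0,"hand":1},{"travel":[9,-17,2],"twist":0,"hand":1},{"travel":[9,-21,4],"twist":0,"hand":1}]'; python3 -m handwheel '[{"travel":[0,0,4],"twist":0,"hand":1},{"travel":[0,0,8],"twist":0,"hand":1},{"travel":[0,0,10],"twist":0,"hand":1},{"travel":[0,0,10],"twist":0,"hand":1},{"travel":[0,0,10],"twist":0,"hand":1}]'
python3 - <<'E'
from rig import manip
import cv2
im=manip.capture("scene");cv2.imwrite("pics/s1.png",cv2.resize(im[180:380,140:380],None,fx=2.8,fy=2.8))
for c in("scene","top"):
    if c=="top":manip.capture(c)
    print(c,[(d["position"],d["p"]) for d in manip.tip_of(c,"tooth_front")[:1]])
E
```

```text
time_s: 2.1
ee_pos: [0.4198, -0.1673, 0.2016]
ee_rot: [3.141, 0.002, 0.004]
force: [0.3, 0.4, -0.5]
gripper_width: 0.08
grasp_force: 0.0
time_s: 2.6
ee_pos: [0.4182, -0.1695, 0.102]
ee_rot: [3.142, -0.001, 0.001]
force: [-0.5, -0.7, -0.3]
gripper_width: 0.007
grasp_force: 0.0
scene [([0.461, -0.1864, 0.0677], 0.55)]
top []
```

View pics/s1.png

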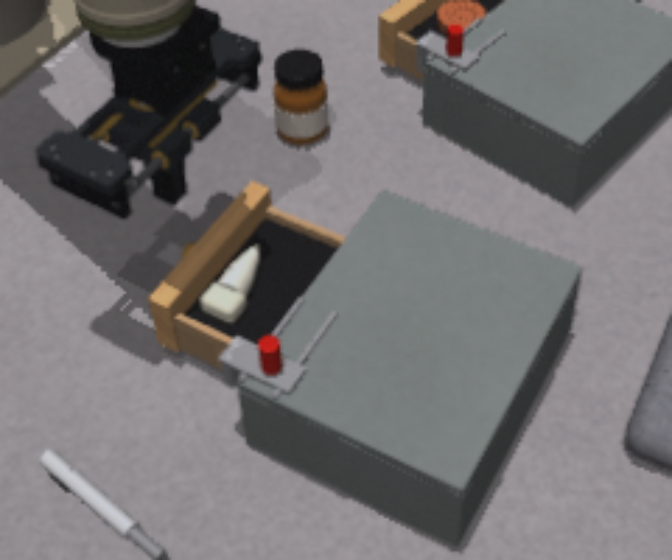

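The crop shows the closed fingers at (170,190), in front of the panel and clear of the jar (300,95). Next I'll lower and approach gently.

```bash
python3 -m handwheel '[{"travel":[0,0,1.4],"twist":0,"hand":1},{"travel":[0,0,2.7],"twist":0,"hand":1},{"travel":[1,0,2.7],"twist":0,"hand":1},{"travel":[2,0,2.7],"twist":0,"hand":1},{"travel":[2.5,0,2.7],"twist":0,"hand":1}]'; python3 -m handwheel '[{"travel":[0.4,0,0],"twist":0,"hand":1},{"travel":[0.8,0,0],"twist":0,"hand":1},{"travel":[1.2,0,0],"twist":0,"hand":1},{"travel":[1.6,0,0],"twist":0,"hand":1},{"travel":[2,0,0],"twist":0,"hand":1}]'
```

```text
time_s: 3.3
ee_pos: [0.4447, -0.1692, 0.0749]
ee_rot: [3.141, 0.0, 0.002]
force: [-0.2, 0.1, 0.5]
gripper_width: 0.005
grasp_force: 0.0
time_s: 3.8
ee_pos: [0.4629, -0.1691, 0.0742]
ee_rot: [-3.141, 0.0, 0.001]
force: [-2.9, 1.9, 1.9]
gripper_width: 0.002
grasp_force: 1.4
```

```bash
for i in 1; do python3 -m handwheel '[{"travel":[0.5,0,0],"twist":0,"hand":1},{"travel":[1,0,0],"twist":0,"hand":1},{"travel":[1.5,0,0],"twist":0,"hand":1},{"travel":[2,0,0],"twist":0,"hand":1},{"travel":[2.5,0,0],"twist":0,"hand":1}]'; done; python3 -m handwheel '[{"travel":[0.5,0,0],"twist":0,"hand":1},{"travel":[1,0,0],"twist":0,"hand":1},{"travel":[1.5,0,0],"twist":0,"hand":1},{"travel":[2,0,0],"twist":0,"hand":1},{"travel":[2.5,0,0],"twist":0,"hand":1}]'
python3 - <<'E'
from rig import manip
for c in("scene","top"):
    manip.capture(c)
    print(c,[(d["position"],d["p"]) for d in manip.tip_of(c,"tooth_front")[:1]])
E
```

```text
time_s: 4.3
ee_pos: [0.4881, -0.1692, 0.0741]
ee_rot: [-3.141, 0.0, 0.0]
force: [-2.7, 2.3, 0.0]
gripper_width: 0.006
grasp_force: 1.4
time_s: 4.8
ee_pos: [0.5132, -0.1693, 0.0742]
ee_rot: [3.142, -0.0, -0.0]
force: [-3.4, 2.3, 0.2]
gripper_width: 0.008
grasp_force: 1.4
scene [([0.5258, -0.1836, 0.0693], 0.66)]
top []
```

```bash
python3 -m handwheel '[{"travel":[0.5,0,0],"twist":0,"hand":1},{"travel":[1,0,0],"twist":0,"hand":1},{"travel":[1.5,0,0],"twist":0,"hand":1},{"travel":[2,0,0],"twist":0,"hand":1},{"travel":[2.4,0,0],"twist":0,"hand":1}]'; python3 -m handwheel '[{"travel":[0.2,0,0],"twist":0,"hand":1},{"travel":[0.4,0,0],"twist":0,"hand":1},{"travel":[0.6,0,0],"twist":0,"hand":1},{"travel":[0.8,0,0],"twist":0,"hand":1},{"travel":[1,0,0],"twist":0,"hand":1}]'
```

```text
time_s: 5.5
ee_pos: [0.5374, -0.1693, 0.0743]
ee_rot: [3.141, -0.0, 0.0]
force: [-2.1, 0.1, 1.9]
gripper_width: 0.005
grasp_force: 1.4
time_s: 6.0
ee_pos: [0.5469, -0.1691, 0.0742]
ee_rot: [-3.141, 0.0, 0.0]
force: [-3.2, 0.3, 1.9]
gripper_width: 0.005
grasp_force: 1.3
```

```bash
python3 -m handwheel '[{"travel":[0.1,0,0],"twist":0,"hand":1},{"travel":[0.2,0,0],"twist":0,"hand":1},{"travel":[0.3,0,0],"twist":0,"hand":1}]'
```

```text
time_s: 6.3
ee_pos: [0.5498, -0.1691, 0.0742]
ee_rot: [-3.141, 0.0, 0.0]
force: [-1.7, 2.2, 1.0]
gripper_width: 0.006
grasp_force: 1.3
```

```bash
python3 -m handwheel '[{"travel":[0.1,0,0],"twist":0,"hand":1},{"travel":[0.2,0,0],"twist":0,"hand":1},{"travel":[0.3,0,0],"twist":0,"hand":1}]'
```

```text
time_s: 6.6
ee_pos: [0.5507, -0.1691, 0.074]
ee_rot: [-3.141, 0.0, 0.008]
force: [-17.0, 4.6, 14.2]
gripper_width: 0.006
grasp_force: 8.7
```

```bash
python3 -m handwheel '[{"travel":[0.1,0,0],"twist":0,"hand":1},{"travel":[0.2,0,0],"twist":0,"hand":1}]'
```

```text
time_s: 6.8
ee_pos: [0.5509, -0.1691, 0.074]
ee_rot: [-3.141, 0.001, 0.014]
force: [-27.9, 4.5, 22.7]
gripper_width: 0.006
grasp_force: 13.8
```

```bash
python3 -m handwheel '[{"travel":[-1,0,0],"twist":0,"hand":1},{"travel":[-3,0,0],"twist":0,"hand":1},{"travel":[-5,0,0],"twist":0,"hand":1},{"travel":[-6,0,-4],"twist":0,"hand":1},{"travel":[-6,0,-8],"twist":0,"hand":1}]'
python3 - <<'E'
from rig import manip
import cv2,numpy as np
ims={}
for c in("scene","top"):
    ims[c]=manip.capture(c)
    for n in ("tooth_front","tooth_post","tooth_unit"):
        print(c,n,[(np.round(d["position"],4),d["p"]) for d in manip.tip_of(c,n)[:1]])
a=cv2.resize(ims["scene"][230:380,180:360],None,fx=4,fy=4);cv2.imwrite("pics/s2.png",a)
a=cv2.resize(ims["top"][100:250,280:430],None,fx=4,fy=4);cv2.imwrite("pics/t2.png",a)
E
```

```text
time_s: 7.3
ee_pos: [0.4932, -0.1695, 0.1546]
ee_rot: [-3.141, 0.001, 0.002]
force: [1.0, -1.3, 1.1]
gripper_width: 0.002
grasp_force: 0.0
scene tooth_front [(array([ 0.5614, -0.182 ,  0.0681]), 0.54)]
scene tooth_post [(array([ 0.5867, -0.2717,  0.114 ]), 0.79)]
scene tooth_unit [(array([ 6.604e-01, -1.845e-01, -4.000e-04]), 0.81)]
top tooth_front []
top tooth_post []
top tooth_unit [(array([ 6.620e-01, -1.818e-01,  5.000e-04]), 0.97)]
```

View pics/s2.png

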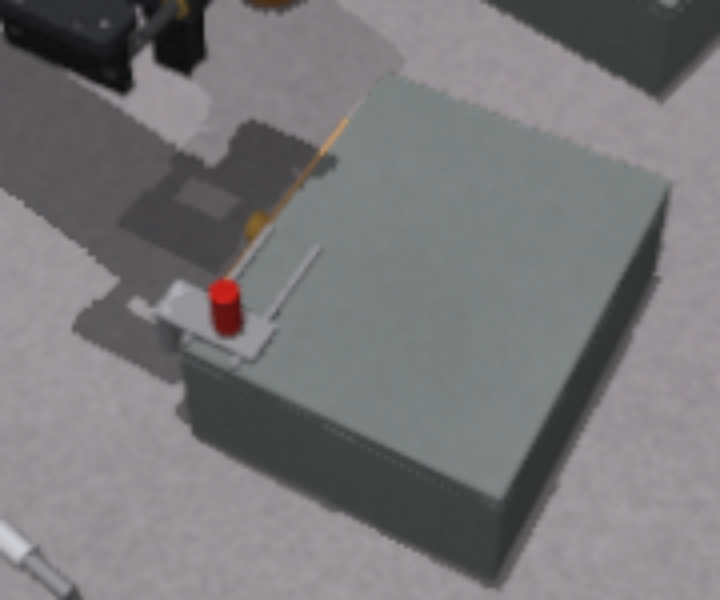

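View pics/t2.png

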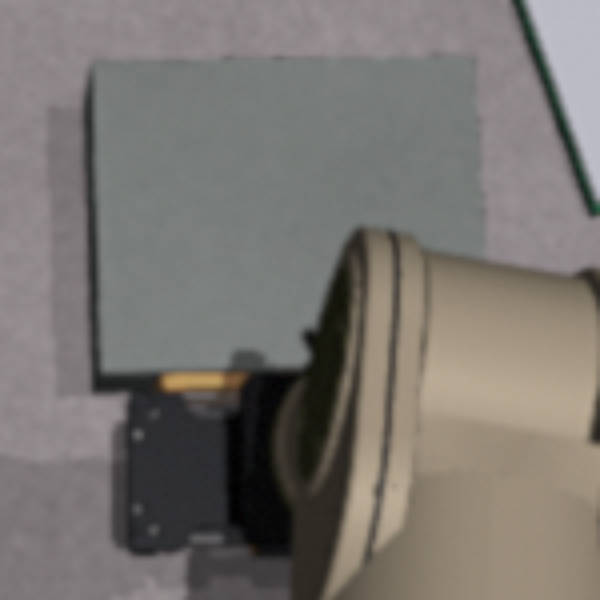

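Drawer front sits flush: in the scene crop only a thin rim of wood shows (300,190), and the knob is at (258,225). The post is at (226,305), still unlocked. Now I'll move over to its -y side.

```bash
python3 -m handwheel '[{"travel":[0,0,-4],"twist":0,"hand":1},{"travel":[2.5,4,-4],"twist":0,"hand":1},{"travel":[5,8,-4],"twist":0,"hand":1},{"travel":[7,12,-4],"twist":0,"hand":1},{"travel":[9.5,15.5,-4],"twist":0,"hand":1}]'; python3 -m handwheel '[{"travel":[0,0,3],"twist":0,"hand":1},{"travel":[0,0,6],"twist":0,"hand":1},{"travel":[0,0,7],"twist":0,"hand":1},{"travel":[0,0,7],"twist":0,"hand":1}]'
python3 - <<'E'
from rig import manip
import cv2,numpy as np
im=manip.capture("scene")
print([(np.round(d["position"],4),d["p"]) for d in manip.tip_of("scene","tooth_post")[:1]])
cv2.imwrite("pics/s3.png",cv2.resize(im[230:380,180:360],None,fx=4,fy=4))
E
```

```text
time_s: 8.2
ee_pos: [0.5897, -0.3268, 0.193]
ee_rot: [3.141, -0.002, -0.003]
force: [0.7, 0.0, 0.2]
gripper_width: 0.007
grasp_force: 0.0
time_s: 8.6
ee_pos: [0.5887, -0.3236, 0.122]
ee_rot: [-3.14, -0.0, 0.006]
force: [-0.5, -0.6, 0.4]
gripper_width: 0.003
grasp_force: 0.0
[(array([ 0.5895, -0.272 ,  0.1118]), 0.47)]
```

View pics/s3.png

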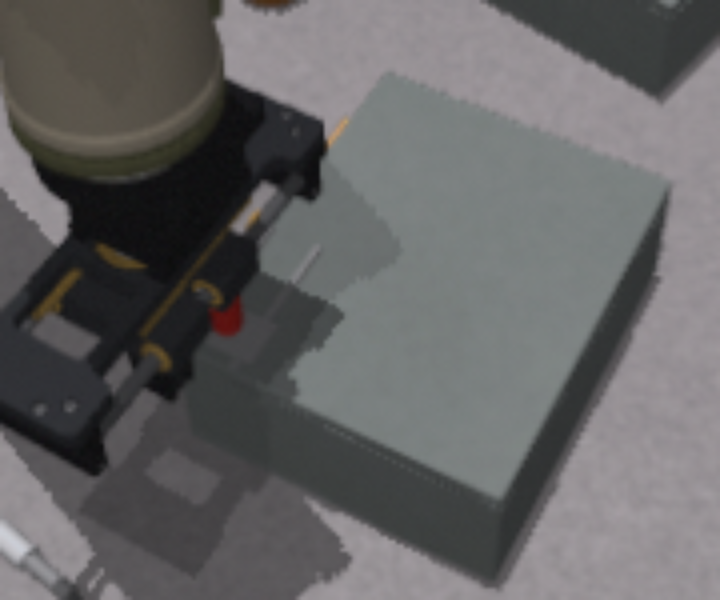

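The fingers are beside the post (228,315) on its -y side. I'll lower a little and approach.

```bash
python3 -m handwheel '[{"travel":[0,0,0.8],"twist":0,"hand":1},{"travel":[0,-0.7,0.8],"twist":0,"hand":1},{"travel":[0,-1.4,0.8],"twist":0,"hand":1},{"travel":[0,-2.0,0.8],"twist":0,"hand":1},{"travel":[0,-2.4,0.8],"twist":0,"hand":1}]'; python3 -m handwheel '[{"travel":[0,-0.3,0],"twist":0,"hand":1},{"travel":[0,-0.6,0],"twist":0,"hand":1},{"travel":[0,-0.9,0],"twist":0,"hand":1},{"travel":[0,-1.2,0],"twist":0,"hand":1},{"travel":[0,-1.5,0],"twist":0,"hand":1}]'
```

```text
time_s: 9.2
ee_pos: [0.5901, -0.2991, 0.1167]
ee_rot: [3.142, 0.001, 0.001]
force: [-1.0, 0.2, -0.1]
gripper_width: 0.007
grasp_force: 0.0
time_s: 9.7
ee_pos: [0.5897, -0.2856, 0.1163]
ee_rot: [3.141, -0.001, 0.0]
force: [-0.2, -1.9, 0.0]
gripper_width: 0.009
grasp_force: 0.8
```

```bash
python3 -m handwheel '[{"travel":[0,-0.4,0],"twist":0,"hand":1},{"travel":[0,-0.8,0],"twist":0,"hand":1},{"travel":[0,-1.2,0],"twist":0,"hand":1},{"travel":[0,-1.6,0],"twist":0,"hand":1},{"travel":[0,-2,0],"twist":0,"hand":1}]'; python3 -m handwheel '[{"travel":[0,-0.2,0],"twist":0,"hand":1},{"travel":[0,-0.4,0],"twist":0,"hand":1},{"travel":[0,-0.6,0],"twist":0,"hand":1},{"travel":[0,-0.8,0],"twist":0,"hand":1},{"travel":[0,-1,0],"twist":0,"hand":1}]'
```

```text
time_s: 10.2
ee_pos: [0.5897, -0.2649, 0.1162]
ee_rot: [3.142, -0.0, -0.0]
force: [-0.5, -1.1, -1.4]
gripper_width: 0.005
grasp_force: 0.8
time_s: 10.7
ee_pos: [0.5897, -0.2552, 0.1162]
ee_rot: [3.142, -0.0, -0.0]
force: [-1.0, -1.4, -0.4]
gripper_width: 0.004
grasp_force: 0.8
```

```bash
python3 -m handwheel '[{"travel":[0,-0.1,0],"twist":0,"hand":1},{"travel":[0,-0.2,0],"twist":0,"hand":1},{"travel":[0,-0.3,0],"twist":0,"hand":1},{"travel":[0,-0.4,0],"twist":0,"hand":1}]'
```

```text
time_s: 11.1
ee_pos: [0.5898, -0.2513, 0.1163]
ee_rot: [3.142, -0.0, 0.0]
force: [-1.2, -1.1, 0.7]
gripper_width: 0.006
grasp_force: 0.8
```

```bash
python3 -m handwheel '[{"travel":[0,-0.1,0],"twist":0,"hand":1},{"travel":[0,-0.2,0],"twist":0,"hand":1},{"travel":[0,-0.3,0],"twist":0,"hand":1}]'
```

```text
time_s: 11.4
ee_pos: [0.5898, -0.2482, 0.1163]
ee_rot: [3.142, -0.0, 0.0]
force: [-0.1, -2.5, -0.8]
gripper_width: 0.005
grasp_force: 0.8
```

```bash
python3 -m handwheel '[{"travel":[0,-0.1,0],"twist":0,"hand":1},{"travel":[0,-0.2,0],"twist":0,"hand":1}]'
```

```text
time_s: 11.6
ee_pos: [0.5898, -0.2462, 0.1163]
ee_rot: [3.141, -0.0, 0.0]
force: [-1.1, -1.4, -0.7]
gripper_width: 0.012
grasp_force: 0.8
```

```bash
python3 -m handwheel '[{"travel":[0,-0.1,0],"twist":0,"hand":1},{"travel":[0,-0.2,0],"twist":0,"hand":1}]'
```

```text
time_s: 11.8
ee_pos: [0.5898, -0.2442, 0.1163]
ee_rot: [3.142, -0.0, 0.0]
force: [-0.4, -2.3, 0.4]
gripper_width: 0.004
grasp_force: 0.8
```

```bash
python3 -m handwheel '[{"travel":[0,-0.1,0],"twist":0,"hand":1},{"travel":[0,-0.2,0],"twist":0,"hand":1}]'
```

```text
time_s: 12.0
ee_pos: [0.5898, -0.2427, 0.1163]
ee_rot: [3.141, -0.001, 0.0]
force: [-0.2, -4.2, 0.0]
gripper_width: 0.002
grasp_force: 2.3
```

```bash
python3 -m handwheel '[{"travel":[0,-0.1,0],"twist":0,"hand":1},{"travel":[0,-0.2,0],"twist":0,"hand":1}]'
```

```text
time_s: 12.2
ee_pos: [0.5897, -0.2425, 0.1164]
ee_rot: [3.139, -0.003, 0.001]
force: [0.7, -10.3, -3.5]
gripper_width: 0.006
grasp_force: 5.0
```

Run:
```python
from rig import manip
import numpy as np
manip.capture("scene")
for n in ("tooth_post","tooth_front"): print([(np.round(d["position"],4),d["p"]) for d in manip.tip_of("scene",n)[:1]])
```

```text
[(array([ 0.5883, -0.2232,  0.1147]), 0.67)]
[]
```

```bash
python3 -m handwheel '[{"travel":[0,0.6,0],"twist":0,"hand":1},{"travel":[0,2,0],"twist":0,"hand":1},{"travel":[0,4,-2],"twist":0,"hand":1},{"travel":[0,7,-6],"twist":0,"hand":1},{"travel":[0,11,-10],"twist":0,"hand":1}]'; python3 -m handwheel '[{"travel":[-3,3.5,0],"twist":0,"hand":1},{"travel":[-6,7,0],"twist":0,"hand":1},{"travel":[-9,10,0],"twist":0,"hand":1},{"travel":[-12,13,0],"twist":0,"hand":1},{"travel":[-12,13,0],"twist":0,"hand":1}]'
python3 - <<'E'
from rig import manip
import cv2,numpy as np
ims={}
for c in("scene","top"):
    ims[c]=manip.capture(c)
    for n in ("tooth_front","tooth_post","shell_front","shell_post","jar","brush","scribe"):
        print(c,n,[(np.round(d["position"],4),round(d["p"],2)) for d in manip.tip_of(c,n)[:1]])
cv2.imwrite("pics/f.png",np.hstack([cv2.resize(ims["scene"][150:380,150:410],(400,354)),cv2.resize(ims["top"][100:290,80:450],None,fx=1.08,fy=1.863)]))
E
```

```text
time_s: 12.85
ee_pos: [0.5901, -0.3459, 0.2133]
ee_rot: [-3.141, -0.003, -0.001]
force: [0.7, -0.2, -0.1]
gripper_width: 0.006
grasp_force: 0.0
time_s: 13.35
ee_pos: [0.4633, -0.4826, 0.2116]
ee_rot: [3.139, -0.016, -0.004]
force: [-0.3, 0.3, 0.7]
gripper_width: 0.009
grasp_force: 0.0
scene tooth_front [(array([ 0.5622, -0.1818,  0.0679]), 0.64)]
scene tooth_post [(array([ 0.5927, -0.2226,  0.1129]), 0.59)]
scene shell_front [(array([0.4486, 0.2189, 0.0726]), 0.68)]
scene shell_post [(array([0.6231, 0.1855, 0.0021]), 0.6)]
scene jar [(array([ 0.4187,  0.024 , -0.0019]), 0.82)]
scene brush [(array([0.5522, 0.4079, 0.0032]), 0.62)]
scene scribe [(array([ 0.5239, -0.3952, -0.0011]), 0.65)]
top tooth_front [(array([ 0.566 , -0.1835,  0.073 ]), 0.68)]
top tooth_post [(array([ 0.5873, -0.2229,  0.1175]), 0.76)]
top shell_front [(array([0.448 , 0.222 , 0.0687]), 0.69)]
top shell_post [(array([0.5412, 0.1149, 0.1217]), 0.53)]
top jar [(array([ 4.187e-01,  2.730e-02, -1.000e-04]), 0.79)]
top brush [(array([5.514e-01, 4.099e-01, 1.000e-04]), 0.66)]
top scribe [(array([ 0.5183, -0.3911, -0.0034]), 0.58)]
```

View pics/f.png

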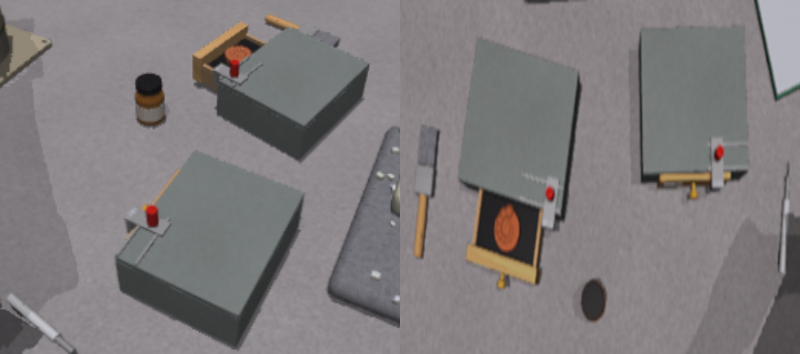

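The drawer is home and the bolt plate now lies across its front (top view, 717,165). The shell unit, jar, brush and scribe haven't moved, so I'm handing in.

```bash
python3 -c "
from rig import manip
print(manip.job_done())"
```

```text
the job is handed in; nothing more can be done
None
```

The tooth drawer is pushed fully home and its bolt is pushed across to the stop, locking it in; the shell unit, jar, brush and scribe were left undisturbed, and the job was handed in at about 14 s.

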